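Show the fault in a centrifuge rotor's load

TASK

The rotor on the loading stand is out of balance: one tube has no partner in the pocket straight across the rotor. With the fingers straight down, point at that lone tube from just above its cap for two seconds without touching it, then in the same way for two seconds at the empty pocket straight across from it where the partner is missing, and finally press the larger of the two round keys on the key box all the way down and let it go, to report the load as faulty. Do not point at any other tube or pocket (keep well above them while moving), do not touch the rotor or any tube, leave the smaller key alone and do not disturb the jar, the beaker or the marker.

Things in the scene. Friction and masses are not known exactly. Their poses are not given: they have to be found in the camera images.
- rotor: Metal rotor, 204 mm across, fixed on a low stand; origin at the centre of its underside, z up. Eight upright tube sleeves (pockets: 26 mm outside, 20 mm inside, mouths 77 mm above the bench) stand on a circle of radius 85 mm, 45 degrees apart; the lone tube stands on the rotor's +x axis, the empty pocket across from it on -x. Nut on the axis 80 mm high.
- lone_tube: The lone tube: clear sample tube with a white cap, 16 mm diameter, cap 21 mm, 82 mm long, 18 g, standing loose and upright in its pocket with the pocket across from it empty. Origin at the centre of its foot, z up along the tube. All five tubes look alike; only this one has no partner straight across.
- lone_tube_cap (a point): Centre of the top face of the lone tube's cap, 82 mm above the tube's origin, about 108 mm above the bench and 31 mm above the pocket mouths.
- gap_pocket (a point): Centre of the mouth of the empty pocket straight across the rotor from the lone tube, 77 mm above the bench.
- pair1_tube_a: Tube of balanced pair 1, same size and make as the lone tube; its partner (pair 1 tube b) stands straight across. Origin at the centre of its foot, z up.
- pair1_tube_a_cap (a point): Centre of the top of the cap of pair 1 tube a, about 108 mm above the bench.
- pair1_tube_b: Tube of balanced pair 1, same size and make as the lone tube; its partner (pair 1 tube a) stands straight across. Origin at the centre of its foot, z up.
- pair1_tube_b_cap (a point): Centre of the top of the cap of pair 1 tube b, about 108 mm above the bench.
- pair2_tube_a: Tube of balanced pair 2, same size and make as the lone tube; its partner (pair 2 tube b) stands straight across. Origin at the centre of its foot, z up.
- pair2_tube_a_cap (a point): Centre of the top of the cap of pair 2 tube a, about 108 mm above the bench.
- pair2_tube_b: Tube of balanced pair 2, same size and make as the lone tube; its partner (pair 2 tube a) stands straight across. Origin at the centre of its foot, z up.
- pair2_tube_b_cap (a point): Centre of the top of the cap of pair 2 tube b, about 108 mm above the bench.
- spare_pocket_a (a point): Centre of the mouth of an empty pocket with another empty pocket (spare b) straight across, 77 mm above the bench: balanced, not to be pointed at.
- spare_pocket_b (a point): Centre of the mouth of an empty pocket with another empty pocket (spare a) straight across, 77 mm above the bench: balanced, not to be pointed at.
- key_box: White box fixed on the bench, 100 x 160 x 45 mm (x, y, z), origin at the centre of its underside. On its top are two round grey keys in black housings, the large one 38 mm from the centre on the box's +y side, the small one 38 mm on its -y side. The box may be turned any way.
- large_key (a joint): Travel of the larger key (36 mm diameter), 0 up to 0.006 m fully down; it springs back when let go. Pressed straight down, fully down takes about 5 N.
- small_key (a joint): Travel of the smaller key (18 mm diameter), 0 up, 0.006 m down. Not to be pressed.
- jar: Closed jar, 56 mm diameter, 75 mm tall, loose, beyond the work; origin at the centre of its foot. Bystander.
- beaker: Open glass beaker, 60 mm diameter, 70 mm tall, loose, on the left of the work; origin at the centre of its foot. Bystander.
- marker: Capped marker pen lying on the bench on the right of the work, 130 mm long, 12 mm thick, along its own x; origin under its middle. Bystander.
- large_key_top (a point): Centre of the top face of the larger key, 67 mm above the bench when up and 10 mm above its black housing (52 mm diameter); it moves down with the key.
Not all that is in view belongs to the job. Of the things shaped like the key_box, the white one is meant.

How it is judged:
By the outcome, as a careful person would: the job done as asked, in the order asked, and still so for the second after the job is handed in, with the robot touching nothing.
It also fails if it takes over 53 s, if anything falls off the work surface, if the arm or the gripper's body presses on something with over 40 N, if the wrist force passes 120 N, or if a joint passes its speed limit or range.

ROBOT

A 7-joint arm with a two-finger parallel gripper is mounted at the origin on the work surface. World frame = base frame: x ahead of the robot, y to its left, z up, the work surface at z = 0. Lengths are in mm, angles in rad, forces in N, time in s.
With the tool pointing down it reaches from about 425 to 975 mm from the base axis. Payload 16.7 kg.
Tool frame: the origin (TCP) lies between the finger pads, 19 mm behind the fingertips; this is the grasp point; z points along the fingers, y is the direction in which the jaws open and shut (so a half turn about z gives the same grasp; the last joint's range is limited). The gripper opens to 85 mm and grips with 20 to 120 N. Pads are 22 mm wide; open, the fingers measure 114 mm over their backs; the gripper's body (76 mm by 85 mm) begins 54 mm behind the grasp point. The pads swing forward as they close: fully open they stand 13 mm farther back than shut.
Start: joints at [-1.331, 0.426, 0.074, 1.606, -0.034, 1.111, -0.067], TCP at [256.505, 624.326, 250.002] pointing down, gripper open.
Joint ranges: [-2.85, 2.85], [-0.5, 2.14], [-1.23, 1.37], [0.21, 2.46], [-1.02, 4.16], [0.16, 2.05], [-2.73, 2.73]. Speed limits (rad/s): [1.89, 1.89, 2.39, 2.39, 3.01, 3.01, 3.01].

INTERFACE

Orientations are given as a 3x3 rotation matrix whose columns are the frame's x, y, z axes.
In Python, from rig import get_obs, read_camera, job_done gives the robot as it stands.
- The arm moves only by the tool apply_moves, never from a script. Its argument "increments" is a list of rows, each a list of 3 entries, a list of its own where there are three numbers: the shift along the tool's x, y, z in m, then the turn about the tool's z in rad, then the gripper's target within -1 to 1 (shut at 1, half-way at 0, fully open at -1). In form: [[[tx, ty, tz], roll, hand], ...]. A call has 1 to 5 rows; each row is the pose to reach, as a shift and turn from the pose commanded when the call began, along the tool's axes at that moment; what a row does not reach only later rows make up. A row lasts 1/8 s, in which the tool goes at most 62.5 mm and 10.7 degrees, less where a joint would pass 70% of its speed; a pose out of reach is approached as far as the arm can. A call with a gripper value outside its range is refused whole. The fingers move at their own pace and stop on an object; "grip_force" is the grip in N (left out, the last holds). Time passes only in rows, so rows that repeat a pose let the fingers close. It gives the time, the measured TCP pose, the force and the opening at its end, in the units of the state.
- get_obs(): the state, without advancing time (a new reading comes with each control period).
- read_camera(name): name is "scene" or "top" or "wrist"; returns a dict with "img" (480x640x3 uint8, red, green, blue), "mtx" (3x3 intrinsics, pixels), "k1" (the pictures are not rectified: a ray, as slopes to the right and down, at radius r is drawn at 1 + k1 r^2 times it, then the intrinsics apply), "rvec" (rotation vector, rad) and "tvec" (3), from world to camera coordinates, as OpenCV has them; the wrist camera has in their place "mount" (4x4, takes a point from camera to tool coordinates, whose origin is the TCP and whose axes are the flange's). Camera axes: x right, y down, z forward; pixel columns grow to the right and rows downward; lengths in mm; the calibration is good to about 2 mm. A picture is of the moment at which its call begins: read the wrist's pose just before it. There is no depth.
- job_done(): hands the job in, once; it reports no verdict.
The state is a dict: "time": time; "q": joint angles; "qd": joint speeds; "joint_efforts": joint torques, N m; "tool_pos": TCP position; "ee_rot": TCP orientation; "contact_force": force on the tool from outside, world axes, zero at the start; "torque": the same for the moment, N m; "grip_width": opening from 0.0 (shut) to 1.0 (fully open).
Only numpy, scipy, OpenCV 4.12 (cv2) and the standard library are available. Lean on these libraries where they do the work, as an engineer would, in place of code of your own. Each camera call takes 0.05 s, during which the arm holds its last target. There are 200 camera calls.

## Working session

There is one attempt and no reset: what is moved stays moved. The work goes in short steps, Python scripts to look and compute and a tool call to move; the robot and the scene stay as the last step left them, time stands still between calls to the robot, and variables do not carry over. Pictures are saved under pics/ and viewed, about 8 in all and at most 12, crops included, and the job is handed in when it is done.

Besides the shell and the picture viewer there is one more tool, called by a JSON object that holds its "fn" and its "kwargs". apply_moves: Moves the arm, as the interface text tells. Its arguments: {"type":"object","properties":{"increments":{"type":"array","items":{"type":"array"}},"grip_force":{"type":"number"}},"required":["increments"]}

```bash
mkdir -p pics; cat > h.py <<'E'
import numpy as np, cv2
from rig import get_obs, read_camera, job_done
def cam(name):
    o=get_obs(); c=read_camera(name)
    if 'mount' in c:
        T=np.eye(4);T[:3,:3]=np.array(o['ee_rot']);T[:3,3]=o['tool_pos']
        M=T@np.array(c['mount']); R=M[:3,:3]; C=M[:3,3]
    else:
        Rw=cv2.Rodrigues(np.array(c['rvec'],float))[0]; R=Rw.T; C=-R@np.array(c['tvec'],float).ravel()
    return dict(img=c['img'],K=np.array(c['mtx'],float),k1=float(c['k1']),R=R,C=C)
def ray(c,uv):
    d=cv2.undistortPoints(np.array([[uv]],float),c['K'],np.array([c['k1'],0,0,0,0.]))[0,0]
    return c['R']@np.array([d[0],d[1],1])
def onz(c,uv,z):
    d=ray(c,uv); return c['C']+d*(z-c['C'][2])/d[2]
def proj(c,P):
    p=c['R'].T@(np.array(P,float)-c['C'])
    return cv2.projectPoints(p.reshape(1,1,3),np.zeros(3),np.zeros(3),c['K'],np.array([c['k1'],0,0,0,0.]))[0].ravel()
def save(n,im): cv2.imwrite('pics/'+n+'.png',cv2.cvtColor(im,cv2.COLOR_RGB2BGR))
E
python3 - <<'E'
from h import *
for n in ('scene','top'):
    c=cam(n); save(n,c['img']); print(n,c['C'].round(),c['K'].round(),c['k1'])
o=get_obs();print(o)
E
```

```text
scene [844. 495. 950.] [[546.   0. 323.]
 [  0. 546. 236.]
 [  0.   0.   1.]] 0.023588772490724323
top [ 450.  -26. 1281.] [[505.   0. 318.]
 [  0. 505. 244.]
 [  0.   0.   1.]] -0.03846364486781289
{'time': 0.1, 'q': array([-1.33048712,  0.42667739,  0.07385666,  1.60654263, -0.0341211 ,
        1.11079391, -0.06711565]), 'qd': array([-7.45958639e-04, -5.86088739e-05, -1.02127660e-03, -1.40264412e-03,
       -3.27299593e-04,  7.00933735e-04,  1.04762941e-03]), 'joint_efforts': array([ 7.75434135e-03, -9.51525307e+01,  3.77142638e+00, -4.64414978e+01,
        1.96225155e-02,  6.37667559e-03, -2.71837473e-05]), 'tool_pos': array([256.39583722, 624.03487786, 249.37558532]), 'ee_rot': array([[-9.24958801e-01,  3.80067193e-01, -3.80888170e-04],
       [ 3.80067379e-01,  9.24958152e-01, -1.09773190e-03],
       [-6.49062655e-05, -1.16011995e-03, -9.99999325e-01]]), 'contact_force': array([ 0.33419629,  0.78891712, -0.50870247]), 'torque': array([ 0.03499126, -0.01959367,  0.01953103]), 'grip_width': 0.998972969441993}
```

View pics/top.png

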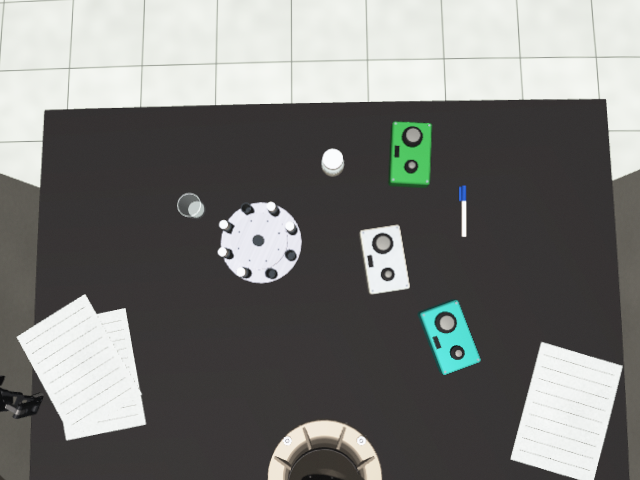

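View pics/scene.png

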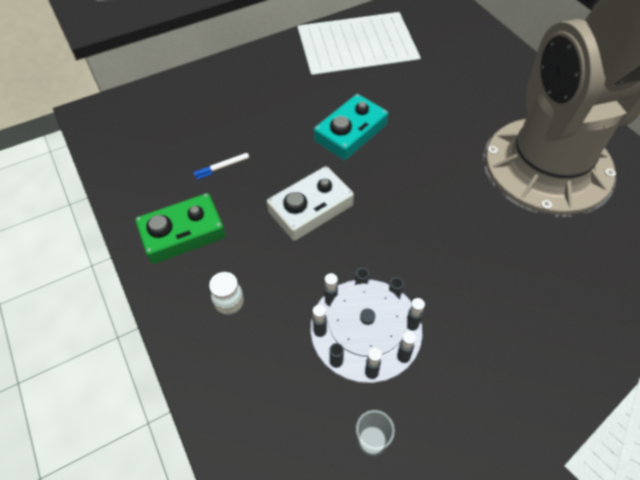

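Top view, in circle order: empty (247,209), tube (271,207), tube (290,226), empty (291,255), empty (271,272), tube (240,271), tube (223,252), tube (224,225). The only mismatched pair is tube (224,225) and empty pocket (291,255). There are three boxes, green (411,153), white (385,260) and teal (450,337). The white one is meant, and its larger key is at (383,243). I'll confirm this in an enlarged crop.

```bash
python3 - <<'E'
from h import *
t=cv2.imread('pics/top.png'); s=cv2.imread('pics/scene.png')
a=cv2.resize(t[195:295,210:310],None,fx=4,fy=4,interpolation=cv2.INTER_CUBIC)
b=cv2.resize(s[260:390,300:430],(400,400),interpolation=cv2.INTER_CUBIC)
c=cv2.resize(t[215:305,345:435],(400,400),interpolation=cv2.INTER_CUBIC)[:200]
c2=cv2.resize(s[160:250,260:360],(400,360),interpolation=cv2.INTER_CUBIC)[:200]
cv2.imwrite('pics/crop.png',np.vstack([np.hstack([a,b]),np.hstack([c,c2])]))
E
```

```text
(no output)
```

View pics/crop.png

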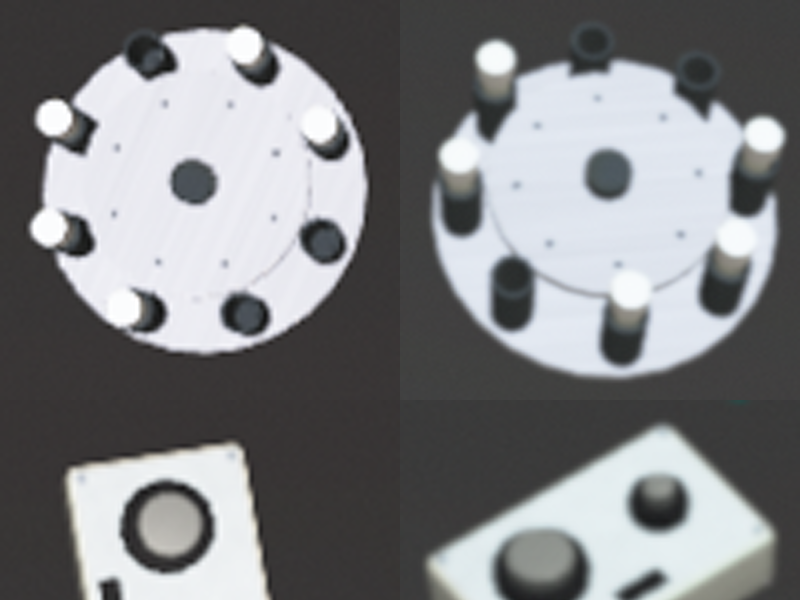

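The crop confirms it. Five white caps and three dark mouths are visible. The tube at top (223,224) faces the empty pocket at (291,255), and the white box's larger key is at (383,243).

```bash
python3 - <<'E'
from h import *
from scipy.optimize import least_squares
T=cam('top');S=cam('scene')
# order: index from lone, in image circle order (clockwise in top image)
top={'lone':(54,118),1:(150,51),2:(245,46),3:(321,127),'gap':(323,240),5:(246,315),6:(123,307),7:(48,228)}
# scene identity assigned by nearest projection
tp=[onz(T,(210+(u-1.5)/4,195+(v-1.5)/4),77 if k in(1,'gap',5) else 108) for k,(u,v) in top.items()]
print(np.round(tp))
sc=[(496,57),(459,155),(764,135),(737,238),(630,288)];se=[(593,42),(698,70),(512,275)]
f=lambda u,v:(300+(u-401)/3.077,260+(v-1)/3.077)
sp=[onz(S,f(*p),108) for p in sc]+[onz(S,f(*p),77) for p in se]
def fit(P):
    P=np.array(P)[:,:2]
    ph=np.arange(8)
    g=lambda x:(P-(x[:2]+85*np.c_[np.cos(x[2]-ph*np.pi/4),np.sin(x[2]-ph*np.pi/4)])).ravel()
    c0=P.mean(0);a0=np.arctan2(*(P[0]-c0)[::-1])
    r=least_squares(g,[*c0,a0]);return r.x,g(r.x).reshape(-1,2)
sp2=[min(sp,key=lambda q:np.hypot(*(q-p)[:2])) for p in tp]
for P in(tp,sp2):
    x,r=fit(P);print(x.round(3),r.round(1).tolist())
print(onz(T,(258.2-.4,240.2-.4),80),onz(S,f(608,172),80))
print('key',onz(T,(382.6,242.7),67),onz(S,(295.2,198.5),67))
o=get_obs();print(o['time'])
E
```

```text
[[615. 231. 108.]
 [659. 180.  77.]
 [656. 118. 108.]
 [607.  73. 108.]
 [543.  75.  77.]
 [499. 121.  77.]
 [503. 190. 108.]
 [549. 234. 108.]]
[578.779 152.698   1.135] [[-0.1, 1.4], [0.5, -2.2], [0.1, 1.2], [-0.8, 0.3], [0.1, -0.8], [-0.4, -2.4], [0.9, 0.9], [-0.2, 1.6]]
[579.205 153.231   1.138] [[-0.2, -0.6], [0.1, -0.3], [0.4, 0.2], [-0.1, -0.3], [0.3, 0.7], [-0.1, -0.5], [-0.0, 0.3], [-0.3, 0.4]]
[579.33430533 152.92960142  80.        ] [581.41820766 155.71829146  80.        ]
key [ 569.95602673 -147.14770273   67.        ] [ 569.51489045 -147.22901428   67.        ]
0.2
```

{"fn": "apply_moves", "kwargs": {"increments": [[[-0.48,-0.228,0],0,1],[[-0.48,-0.228,0],0,1],[[-0.48,-0.228,0],0,1],[[-0.48,-0.228,0],0,1],[[-0.48,-0.228,0],0,1]], "grip_force": 20}}

```text
time: 0.82
tool_pos: [467.7, 391.4, 250.1]
ee_rot: [[-0.925, 0.38, 0.0], [0.38, 0.925, 0.0], [0.0, 0.0, -1.0]]
contact_force: [0.4, 1.2, -1.2]
grip_width: 0.001
```

{"fn": "apply_moves", "kwargs": {"increments": [[[-0.195,-0.092,0],0,1],[[-0.195,-0.092,0],0,1],[[-0.195,-0.092,0],0,1],[[-0.195,-0.092,0],0,1],[[-0.195,-0.092,0],0,1]]}}

```text
time: 1.45
tool_pos: [613.4, 231.1, 249.7]
ee_rot: [[-0.923, 0.384, 0.0], [0.384, 0.923, -0.001], [-0.001, -0.001, -1.0]]
contact_force: [-0.2, -0.3, -0.0]
grip_width: -0.004
```

```bash
python3 - <<'E'
from h import *
c=cam('wrist');o=get_obs();print(o['tool_pos'],o['ee_rot'][0],c['C'])
im=c['img'].copy()
for P in[(614.8,230.1,108),(543.2,75.9,77)]: print(proj(c,P))
g=o['tool_pos']; print('tip',proj(c,[g[0],g[1],g[2]-19]))
save('w1',im)
E
```

```text
[612.33136805 232.97947224 249.67708467] [-9.24295052e-01  3.81678458e-01 -4.58791175e-04] [539.03759133 261.66967046 374.11186814]
[317.2568133 228.9028831]
[127.86275416 211.62219979]
tip [320.94035803 299.98020892]
```

View pics/w1.png

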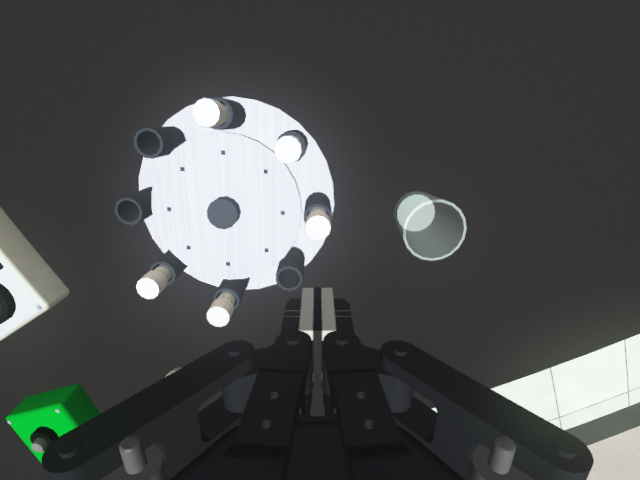

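The wrist view shows the lone cap at (317,227) and the gap mouth at (128,211). Both are within about 2 px of the predictions. Now I'll descend partway.

{"fn": "apply_moves", "kwargs": {"increments": [[[-0.003,-0.002,0.04],0,1],[[-0.003,-0.002,0.08],0,1],[[-0.003,-0.002,0.08],0,1],[[-0.003,-0.002,0.08],0,1],[[-0.003,-0.002,0.08],0,1]]}}

```text
time: 2.12
tool_pos: [614.7, 231.5, 171.9]
ee_rot: [[-0.925, 0.38, 0.002], [0.38, 0.925, 0.001], [-0.001, 0.002, -1.0]]
contact_force: [-0.7, 0.2, 0.1]
grip_width: -0.004
```

{"fn": "apply_moves", "kwargs": {"increments": [[[-0.001,-0.001,0.015],0,1],[[-0.001,-0.001,0.031],0,1],[[-0.001,-0.001,0.031],0,1],[[-0.001,-0.001,0.031],0,1],[[-0.001,-0.001,0.031],0,1]]}}

```text
time: 2.75
tool_pos: [614.9, 229.6, 139.4]
ee_rot: [[-0.925, 0.38, 0.0], [0.38, 0.925, 0.0], [-0.0, 0.0, -1.0]]
contact_force: [0.4, 0.3, 0.6]
grip_width: 0.003
```

```bash
python3 - <<'E'
from h import *
c=cam('scene');o=get_obs();print(o['tool_pos'])
s=c['img'][240:400,280:440];save('s1',cv2.resize(s,(640,640),interpolation=cv2.INTER_CUBIC)[:600])
g=o['tool_pos']; print('tip',proj(c,[g[0],g[1],g[2]-19]))
E
```

```text
[614.82301    229.58830222 139.38913196]
tip [374.78727034 350.22417158]
```

View pics/s1.png

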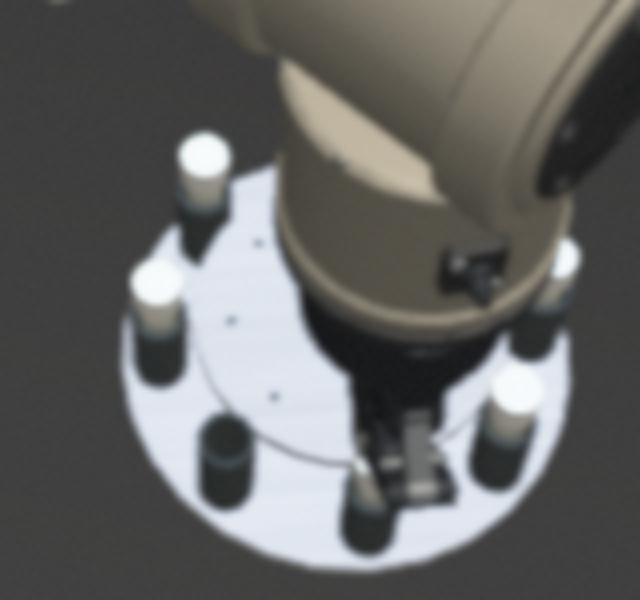

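```bash
python3 - <<'E'
from h import *
c=cam('scene');o=get_obs();g=o['tool_pos'];R=o['ee_rot']
for x in(-11,11):
  for y in(-15,15):
    for z in (-10,19): print(x,y,z,((proj(c,g+R@[x,y,z])-[280,240])*4).round())
w=cam('wrist');a=w['img'];print([proj(w,P).round() for P in[(614.8,230.1,108),g-[0,0,19]]])
save('w2',np.hstack([a[150:480,160:480]]).repeat(2,0).repeat(2,1)[:600])
E
```

```text
-11 -15 -10 [350. 379.]
-11 -15 19 [346. 409.]
-11 15 -10 [362. 451.]
-11 15 19 [358. 479.]
11 -15 -10 [405. 373.]
11 -15 19 [400. 403.]
11 15 -10 [419. 445.]
11 15 19 [413. 473.]
[array([319., 291.]), array([318., 303.])]
```

View pics/w2.png

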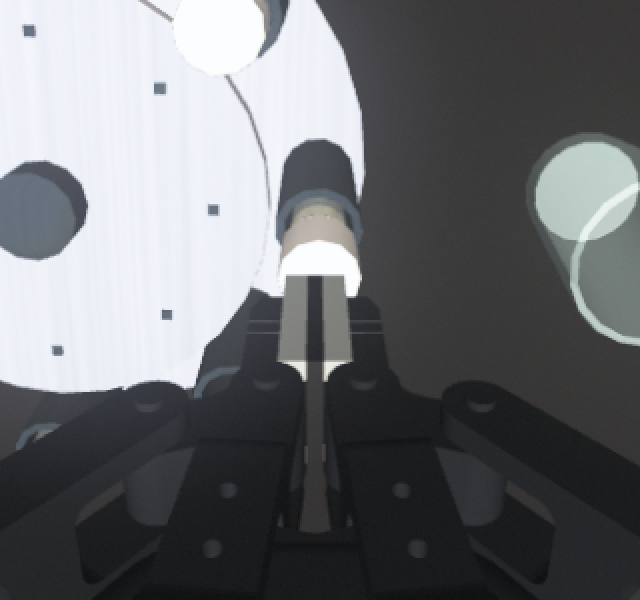

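```bash
python3 - <<'E'
from h import *
w=cam('wrist');o=get_obs();g=o['tool_pos'];R=o['ee_rot']
for z in(6,19,32):
  for x in(-11,0,11): print(z,x,[((proj(w,g+R@[x,y,z])-[160,150])*2).round() for y in(-8,8)])
print(w['K'][0,0], R.T@(w['C']-g), R.T@w['R'][:,2], o['contact_force'],o['joint_efforts'])
s=cam('scene');print(s['R'][:,2])
a=s['img'][320:380,340:420];save('s2',cv2.resize(a,(800,600),interpolation=cv2.INTER_CUBIC))
E
```

```text
6 -11 [array([280., 380.]), array([353., 379.])]
6 0 [array([279., 336.]), array([354., 336.])]
6 11 [array([278., 291.]), array([355., 291.])]
19 -11 [array([283., 347.]), array([350., 347.])]
19 0 [array([282., 306.]), array([351., 306.])]
19 11 [array([281., 263.]), array([351., 263.])]
32 -11 [array([285., 319.]), array([347., 319.])]
32 0 [array([284., 281.]), array([348., 281.])]
32 11 [array([283., 240.]), array([349., 240.])]
347.9627161231289 [  80.29624358   -0.45613624 -124.47024002] [-3.13224645e-01 -2.46897984e-06  9.49679063e-01] [-0.0642024  -0.73057607  0.10527106] [ 1.61758438e-02 -9.58099937e+01  8.22841465e+00 -3.98524010e+01
  1.75325701e-02  1.63554843e-03 -6.90407269e-04]
[-0.26093907 -0.49783241 -0.82708748]
```

View pics/s2.png

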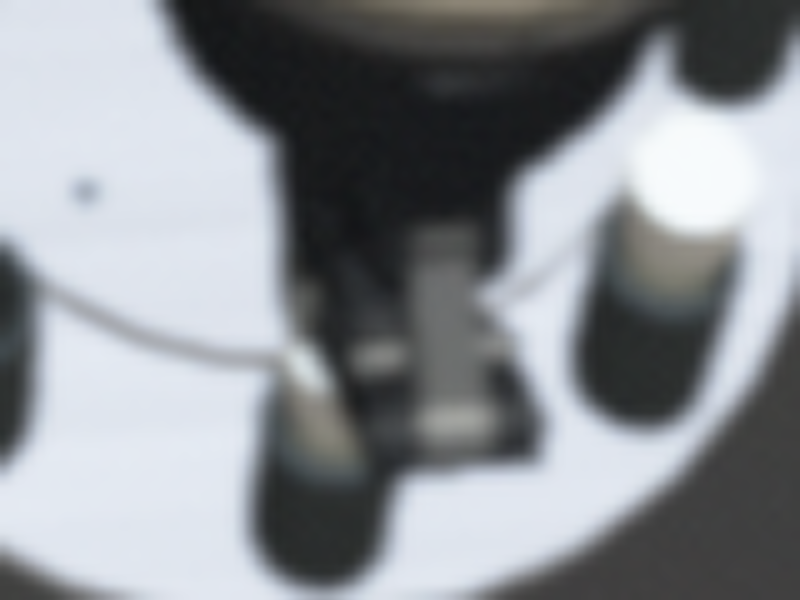

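The wrist view agrees with the pose: the tip is centred within about 1 mm and is roughly 12 mm above the cap. The dark block in the scene view is the outer linkage. I'll lower slightly and hold for more than 2 s.

{"fn": "apply_moves", "kwargs": {"increments": [[[0,0,0.002],0,1],[[0,0,0.002],0,1],[[0,0,0.002],0,1],[[0,0,0.002],0,1],[[0,0,0.002],0,1]]}}

```text
time: 3.62
tool_pos: [614.6, 229.6, 137.0]
ee_rot: [[-0.925, 0.38, -0.0], [0.38, 0.925, -0.0], [0.0, -0.0, -1.0]]
contact_force: [0.3, -0.0, 0.8]
grip_width: -0.001
```

{"fn": "apply_moves", "kwargs": {"increments": [[[0,0,0],0,1],[[0,0,0],0,1],[[0,0,0],0,1],[[0,0,0],0,1],[[0,0,0],0,1]]}}

```text
time: 4.25
tool_pos: [614.6, 229.5, 137.0]
ee_rot: [[-0.925, 0.38, -0.0], [0.38, 0.925, -0.0], [0.0, -0.0, -1.0]]
contact_force: [-0.5, 0.2, 0.6]
grip_width: 0.004
```

{"fn": "apply_moves", "kwargs": {"increments": [[[0,0,0],0,1],[[0,0,0],0,1],[[0,0,0],0,1],[[0,0,0],0,1],[[0,0,0],0,1]]}}

```text
time: 4.88
tool_pos: [614.6, 229.5, 137.0]
ee_rot: [[-0.925, 0.38, -0.0], [0.38, 0.925, -0.0], [0.0, -0.0, -1.0]]
contact_force: [0.3, 0.0, -0.0]
grip_width: 0.002
```

{"fn": "apply_moves", "kwargs": {"increments": [[[0,0,0],0,1],[[0,0,0],0,1],[[0,0,0],0,1],[[0,0,0],0,1],[[0,0,0],0,1]]}}

```text
time: 5.5
tool_pos: [614.6, 229.5, 137.0]
ee_rot: [[-0.925, 0.38, -0.0], [0.38, 0.925, -0.0], [0.0, -0.0, -1.0]]
contact_force: [-0.2, 0.3, -0.1]
grip_width: -0.001
```

{"fn": "apply_moves", "kwargs": {"increments": [[[0,0,-0.05],0,1],[[0,0,-0.1],0,1],[[0,0,-0.1],0,1],[[0,0,-0.1],0,1],[[0,0,-0.1],0,1]]}}

```text
time: 6.12
tool_pos: [614.0, 229.4, 235.7]
ee_rot: [[-0.925, 0.38, -0.002], [0.38, 0.925, -0.001], [0.001, -0.002, -1.0]]
contact_force: [1.1, -0.8, 0.0]
grip_width: 0.0
```

{"fn": "apply_moves", "kwargs": {"increments": [[[0.008,-0.169,0],0,1],[[0.008,-0.169,0],0,1],[[0.008,-0.169,0],0,1],[[0.008,-0.169,0],0,1],[[0.008,-0.169,0],0,1]]}}

```text
time: 6.75
tool_pos: [543.0, 76.7, 236.6]
ee_rot: [[-0.925, 0.38, -0.001], [0.38, 0.925, -0.0], [0.001, -0.0, -1.0]]
contact_force: [0.3, -0.0, 0.2]
grip_width: -0.002
```

{"fn": "apply_moves", "kwargs": {"increments": [[[0,0,0.04],0,1],[[0,0,0.08],0,1],[[0,0,0.08],0,1],[[0,0,0.08],0,1],[[0,0,0.08],0,1]]}}

```text
time: 7.38
tool_pos: [543.9, 76.7, 158.5]
ee_rot: [[-0.925, 0.38, 0.002], [0.38, 0.925, 0.001], [-0.002, 0.001, -1.0]]
contact_force: [-0.1, -0.7, 0.7]
grip_width: 0.001
```

```bash
python3 - <<'E'
from h import *
w=cam('wrist');o=get_obs();g=o['tool_pos'];R=o['ee_rot'];print(g,R.T@(np.array([543.3,76,g[2]])-g))
print(proj(w,(543.3,76,77)))
save('w3',w['img'][100:400,120:520].repeat(2,0).repeat(2,1))
E
```

```text
[543.74898789  76.57674194 158.35247176] [ 0.19622084 -0.70407186 -0.00125968]
[316.29378852 253.8516685 ]
```

View pics/w3.png

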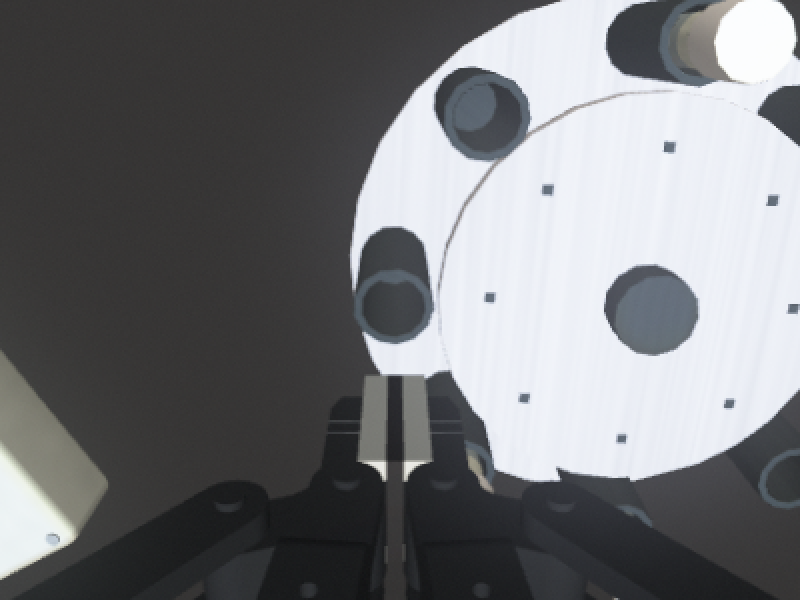

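The view shows the gap mouth at crop (394,306), under 1 px from the prediction. The neighbouring tube stands 60 mm to the side, clear of the 76 mm wide body. Now I'll descend and hold.

{"fn": "apply_moves", "kwargs": {"increments": [[[0,-0.001,0.025],0,1],[[0,-0.001,0.04],0,1],[[0,-0.001,0.05],0,1],[[0,-0.001,0.051],0,1],[[0,-0.001,0.051],0,1]]}}

```text
time: 8.05
tool_pos: [542.9, 75.4, 106.4]
ee_rot: [[-0.925, 0.38, 0.0], [0.38, 0.925, 0.0], [-0.0, 0.0, -1.0]]
contact_force: [0.1, 0.0, 0.5]
grip_width: 0.002
```

{"fn": "apply_moves", "kwargs": {"increments": [[[0,0,0],0,1],[[0,0,0],0,1],[[0,0,0],0,1],[[0,0,0],0,1],[[0,0,0],0,1]]}}

```text
time: 8.68
tool_pos: [542.6, 75.3, 106.0]
ee_rot: [[-0.925, 0.38, 0.0], [0.38, 0.925, -0.0], [-0.0, -0.0, -1.0]]
contact_force: [0.4, -0.8, -1.5]
grip_width: -0.002
```

{"fn": "apply_moves", "kwargs": {"increments": [[[0,0,0],0,1],[[0,0,0],0,1],[[0,0,0],0,1],[[0,0,0],0,1],[[0,0,0],0,1]]}}

```text
time: 9.3
tool_pos: [542.6, 75.3, 106.0]
ee_rot: [[-0.925, 0.38, -0.0], [0.38, 0.925, -0.0], [0.0, -0.0, -1.0]]
contact_force: [0.6, -0.3, 0.5]
grip_width: 0.004
```

{"fn": "apply_moves", "kwargs": {"increments": [[[0,0,0],0,1],[[0,0,0],0,1],[[0,0,0],0,1],[[0,0,0],0,1],[[0,0,0],0,1]]}}

```text
time: 9.93
tool_pos: [542.6, 75.3, 106.0]
ee_rot: [[-0.925, 0.38, -0.0], [0.38, 0.925, -0.0], [0.0, -0.0, -1.0]]
contact_force: [-0.1, -0.4, -0.9]
grip_width: 0.001
```

{"fn": "apply_moves", "kwargs": {"increments": [[[0,0,0],0,1],[[0,0,0],0,1],[[0,0,0],0,1],[[0,0,0],0,1],[[0,0,0],0,1]]}}

```text
time: 10.55
tool_pos: [542.6, 75.3, 106.0]
ee_rot: [[-0.925, 0.38, -0.0], [0.38, 0.925, -0.0], [0.0, -0.0, -1.0]]
contact_force: [-0.2, 0.1, 0.3]
grip_width: 0.001
```

{"fn": "apply_moves", "kwargs": {"increments": [[[0,0,-0.05],0,1],[[0,0,-0.1],0,1],[[0,0,-0.13],0,1],[[0,0,-0.13],0,1],[[0,0,-0.13],0,1]]}}

```text
time: 11.18
tool_pos: [542.2, 75.3, 235.4]
ee_rot: [[-0.925, 0.38, -0.001], [0.38, 0.925, -0.0], [0.001, -0.0, -1.0]]
contact_force: [0.2, -1.2, 0.1]
grip_width: 0.001
```

{"fn": "apply_moves", "kwargs": {"increments": [[[-0.11,-0.196,0],0,1],[[-0.11,-0.196,0],0,1],[[-0.11,-0.196,0],0,1],[[-0.11,-0.196,0],0,1],[[-0.11,-0.196,0],0,1]]}}

```text
time: 11.8
tool_pos: [569.0, -151.1, 234.6]
ee_rot: [[-0.923, 0.385, -0.002], [0.385, 0.923, -0.001], [0.002, -0.002, -1.0]]
contact_force: [0.2, -0.1, 0.1]
grip_width: -0.0
```

{"fn": "apply_moves", "kwargs": {"increments": [[[0,0,0.05],0,1],[[0,0,0.1],0,1],[[0,0,0.115],0,1],[[0,0,0.115],0,1],[[0,0,0.115],0,1]]}}

```text
time: 12.42
tool_pos: [570.8, -147.8, 122.6]
ee_rot: [[-0.925, 0.38, 0.002], [0.38, 0.925, -0.0], [-0.002, 0.001, -1.0]]
contact_force: [-0.4, -0.0, 0.5]
grip_width: -0.003
```

```bash
python3 - <<'E'
from h import *
w=cam('wrist');o=get_obs();g=o['tool_pos'];R=o['ee_rot'];print(g,R.T@(np.array([569.7,-147.2,g[2]])-g))
print(2*(proj(w,(569.7,-147.2,67))-[120,100]))
save('w4',w['img'][100:400,120:520].repeat(2,0).repeat(2,1))
E
```

```text
[ 570.85505294 -147.81651289  122.71841716] [ 1.30266915  0.13145388 -0.00290067]
[396.08544247 338.01808814]
```

View pics/w4.png

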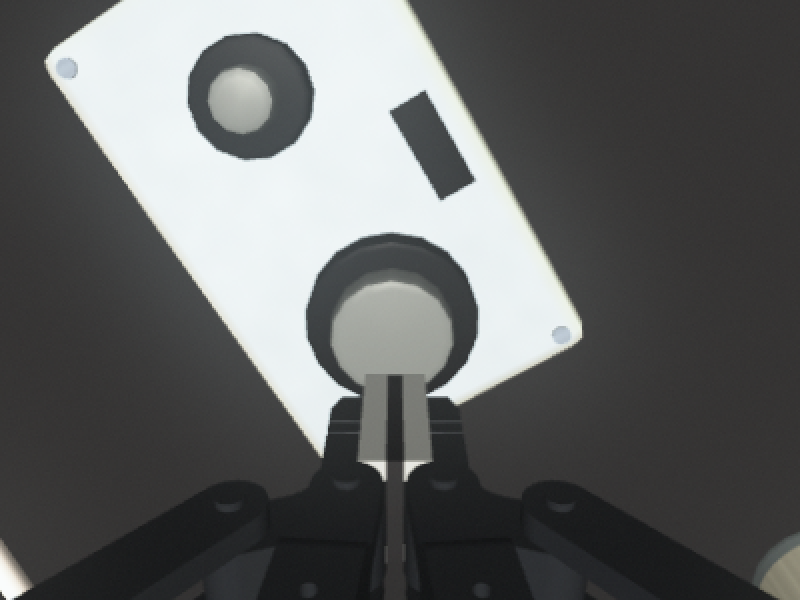

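The large key of the white box is at crop (392,340), where predicted. Now I'll go down to just above it and press slowly.

{"fn": "apply_moves", "kwargs": {"increments": [[[0.001,0,0.02],0,1],[[0.001,0,0.031],0,1],[[0.001,0,0.034],0,1],[[0.001,0,0.036],0,1],[[0.001,0,0.038],0,1]]}}

```text
time: 13.1
tool_pos: [569.2, -147.5, 83.5]
ee_rot: [[-0.925, 0.38, 0.001], [0.38, 0.925, -0.0], [-0.001, 0.0, -1.0]]
contact_force: [-0.5, 1.0, 2.6]
grip_width: 0.002
```

Contact has begun at 2.6 N, with the TCP at 83.5 mm. I'll continue a few mm further.

{"fn": "apply_moves", "kwargs": {"increments": [[[0,0,0.001],0,1],[[0,0,0.002],0,1],[[0,0,0.003],0,1],[[0,0,0.0035],0,1],[[0,0,0.0035],0,1]]}}

```text
time: 13.72
tool_pos: [569.2, -147.5, 79.8]
ee_rot: [[-0.925, 0.38, 0.0], [0.38, 0.925, -0.0], [-0.0, 0.0, -1.0]]
contact_force: [0.6, -0.8, 7.0]
grip_width: -0.0
```

{"fn": "apply_moves", "kwargs": {"increments": [[[0,0,0.0005],0,1],[[0,0,0.001],0,1],[[0,0,0.001],0,1],[[0,0,0.001],0,1],[[0,0,0.001],0,1]]}}

```text
time: 14.35
tool_pos: [569.2, -147.5, 79.5]
ee_rot: [[-0.925, 0.38, 0.001], [0.38, 0.925, 0.0], [-0.001, 0.001, -1.0]]
contact_force: [-6.4, 1.4, 21.5]
grip_width: -0.002
```

The force jumped to 21 N with almost no further travel, so the key is bottomed. Releasing.

{"fn": "apply_moves", "kwargs": {"increments": [[[0,0,-0.01],0,1],[[0,0,-0.04],0,1],[[0,0,-0.09],0,1],[[0,0,-0.13],0,1],[[0,0,-0.13],0,1]]}}

```text
time: 14.98
tool_pos: [570.1, -147.6, 211.4]
ee_rot: [[-0.925, 0.38, 0.005], [0.38, 0.925, -0.0], [-0.004, 0.002, -1.0]]
contact_force: [0.0, 0.6, -0.0]
grip_width: -0.002
```

{"fn": "apply_moves", "kwargs": {"increments": [[[0,0,0],0,1],[[0,0,0],0,1],[[0,0,0],0,1],[[0,0,0],0,1]]}}

```text
time: 15.48
tool_pos: [568.7, -147.4, 208.1]
ee_rot: [[-0.925, 0.38, -0.001], [0.38, 0.925, -0.0], [0.001, -0.0, -1.0]]
contact_force: [-0.0, 0.9, -0.0]
grip_width: -0.001
```

```bash
python3 - <<'E'
from h import *
w=cam('top');o=get_obs();print(o['time'],o['tool_pos'],o['contact_force'])
save('end',w['img'])
a=cv2.cvtColor(w['img'],cv2.COLOR_RGB2BGR);b=cv2.imread('pics/top.png')
d=cv2.absdiff(a,b).max(2)
for n,(x,y,X,Y) in dict(rotor=(210,195,310,295),jar=(315,140,350,180),beaker=(170,185,210,222),marker=(450,180,475,245)).items(): print(n,d[y:Y,x:X].max(),(d[y:Y,x:X]>60).sum())
E
```

```text
15.525 [ 568.81226276 -147.39223696  208.15569806] [-0.33541708 -0.38085741 -0.48504654]
rotor 4 0
jar 3 0
beaker 3 0
marker 159 381
```

View pics/end.png

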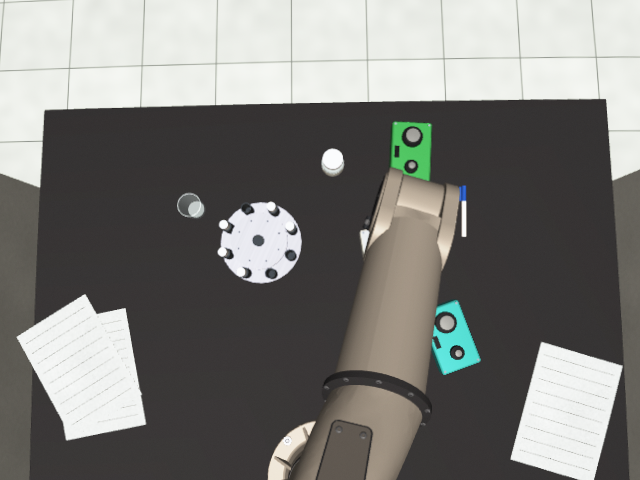

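The rotor, jar and beaker are unchanged from the first picture. The marker is still in place at (463,210), and the difference there is only the arm partly covering it. Handing in.

```bash
python3 -c "
from rig import job_done;print(job_done())"
```

```text
the job is handed in; nothing more can be done
None
```

The job is done and handed in at about 15.5 s, well inside the 53 s limit; no verdict was reported.

- **Lone tube:** I held the shut fingertips about 10 mm above its cap for about 2.7 s, within about 1 mm of centre.
- **Empty pocket across from it:** I held them about 10 mm above the mouth for about 2.5 s. No contact force showed at either hold.
- **Large key (white box):** I pressed until it bottomed, with the force jumping from 7 N to 21.5 N over the last 0.3 mm, then lifted clear.

**Last checks:** The contact force was near zero. In the final top picture the rotor, tubes, jar and beaker matched the first one. The automatic comparison did flag the marker, but the picture shows it in place with the arm covering part of the view. The arm also hid most of the key box, so I did not see the key back up.

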